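Clear the way and flip the case lid open

ROBOT

A 6-joint arm with a two-finger parallel gripper is mounted at the origin on a cart in front of the work surface, level with it; the furniture and walls round the work are solid. World frame = base frame: x ahead of the robot, y to its left, z up, the work surface at z = 0. Lengths are in m, angles in rad, forces in N, time in s.
With the tool pointing down it reaches from about 0.3 to 1 m from the base axis. Payload 5.1 kg.
Tool frame: the origin (TCP) lies midway between the tips of the shut fingers; the grasp point (between the pads) lies 19 mm behind it; z points along the fingers, y is the line along which they close (so a half turn about z gives the same grasp; the last joint's range is limited). The gripper opens to 95 mm and grips with 3 to 60 N. Pads are 20 mm wide; open, the fingers measure 119 mm over their backs; the gripper's body (75 mm by 180 mm) begins 59 mm behind the grasp point.
Start: joints at [-1.288, 0.124, 1.65, -0, 1.367, -0.083], TCP at [0.232, -0.607, 0.179] pointing down, gripper open.
Joint ranges: [-2.61, 2.61], [-1.02, 2.33], [0.03, 2.71], [-1.35, 4.49], [0.32, 2.68], [-2.91, 2.91]. Speed limits (rad/s): [2.57, 2.57, 3.14, 3.14, 3.14, 3.14].

INTERFACE

Orientations are given as a unit quaternion [w, x, y, z].
In Python, from plant import manip gives the robot as it stands.
- The arm moves only by the tool servo_tool, never from a script. Its argument "rows" is a list of rows, each a list of 3 entries, a list of its own where there are three numbers: the opening, from -1 (shut) to 1 (fully open), then the shift along the tool's x, y, z as a fraction of full scale, then the turn, a rotation vector about the tool's x, y, z as a fraction of full scale. A call has 1 to 20 rows; each row shifts and turns the commanded pose from where the row before left it, along the tool's axes as they then stand; what a row does not reach is not made up. Full scale, the value 1, is 0.1 m for a shift and 1.5 rad for a turn. A row lasts 1/10 s, in which the tool goes at most 50 mm and 8.59 degrees, less where a joint would pass 70% of its speed; a pose out of reach is approached as far as the arm can. A call with a number of a shift or a turn outside -1 to 1 is refused whole. A call with a gripper value outside its range is refused whole. The fingers move at their own pace and stop on an object; the grip force is fixed at half the most. Time passes only in rows, so rows that do not move let the fingers close. It gives the time, the measured TCP pose, the force, the opening and the grip force at its end, in the units of the state.
- manip.sense(): the state, without advancing time (a new reading comes with each control period).
- manip.get_image(name): name is "scene" or "top"; returns a dict with "frame" (400x640x3 uint8, red, green, blue), "depth" (400x640 float32, m along the optical axis (not along the pixel's ray), 0 where there is no reading), "fx", "fy", "cx", "cy" (pixels), "R" (3x3) and "t" (3): a world point X has camera coordinates R X + t. Camera axes: x right, y down, z forward; pixel columns grow to the right and rows downward; lengths in m; the calibration is good to about 2 mm. A picture is of the moment at which its call begins.
- manip.hand_in(): hands the job in; it is judged then, once.
The state is a dict: "t": time; "joint_pos": joint angles; "joint_vel": joint speeds; "effort": joint torques, N m; "tcp_pos": TCP position; "tool_rot": TCP orientation; "force": force on the tool from outside, world axes, zero at the start; "wrist_torque": the same for the moment, N m; "grip_width": opening from 0.0 (shut) to 1.0 (fully open); "grip_force": force on a finger pad.
Only numpy, scipy, OpenCV 4.12 (cv2) and the standard library are available. Lean on these libraries where they do the work, as an engineer would, in place of code of your own. Each camera call takes 0.05 s, during which the arm holds its last target. There are 200 camera calls.

TASK

The yellow case with the little deli tub standing right in front of it is needed open. First gently push the tub along the case's front, away from the table's edge, until it is off to the side and no part of it is left in front of the case; then, with a fingertip under the steel tab, swing the lid up and over until it leans back against its stop and stays open by itself, and let go. Do not grasp, squeeze or lift anything, keep the tub upright, and leave the spice jar and the salt shaker where they stand.

Things in the scene. Friction and masses are not known exactly. Their poses are not given: they have to be found in the camera images.
- case: Yellow plastic case with hinged lid, fixed, front turned to the robot's right, 117 mm deep (x), 174 wide (y), 93 high closed. Origin: centre of its underside; x points to its back (to the hinge), y to the left of one who faces its front, z up. Front wall at x = -57 mm, sides at y = +-87; rim and flat underside of the lid at z = 59. A second, closed case without a tab stands farther left.
- case_lid (a joint): Lid angle, rad: 0 closed, grows as the lid's front goes up and back, stop at 1.92. The hinge line runs along the case's y at x = +63, z = 59 mm. The lid (150 g with tab) swings easily and balances at about 1.4: below that it falls shut, past about 1.5 it falls back on to the stop by itself. Lifting takes about 1 N at the tab.
- case_tab (a point): Middle of the front edge, underside, of the steel lift tab under the lid's front edge; moves with the lid; axes as the case when closed. A flat level plate 3 mm thick (front edge rolled, 5 mm), 56 mm wide (y), sticking out 27 mm from the case's front, 59 mm above the table, with free space below once the tub is gone. This point is 147 mm in front of the hinge line.
- case_hinge (a point): Point on the hinge line of the lid, middle of the case's width, 59 mm above the table; axes as the case.
- tub: Small round deli tub, loose, 63 mm across at the top (narrower at the foot), 39 mm high, about 60 g. Origin: centre of its underside, z up. It stands about 102 mm in front of the case's origin, partly under the tab. On its +y side (case's axes) the table's edge is near; on the -y side there is free table.
- spice_jar: Spice jar, loose, upright, 47 mm across, 98 mm high, to the left of the case as the robot sees it, clear of the lid's swing. Origin: centre of its underside. Leave alone.
- salt_shaker: Salt shaker, loose, upright, 44 mm across, 90 mm high, to the right of the case as the robot sees it, about 120 mm beyond the tub. Origin: centre of its underside. Leave alone.

How it is judged:
On the way, in this order (a step that is already met when the one before it is completed fails the run):
1. the tub stands to one side, no longer in front of the case ((y of tub in the frame of case below -0.11 m or y of tub in the frame of case above 0.11 m) and value of joint case_lid below 0.2 rad), for 0.2 s.
2. the lid has swung over past its balance point (value of joint case_lid above 1.6 rad), for 0.2 s.
At the end, for the whole second after the job is handed in: The lid rests open against its stop (over 1.8 rad) by itself; the tub stands upright on the table, its centre at least 110 mm to the left or right of the case's middle line; jar and shaker upright and within 20 mm of where they were (value of joint case_lid above 1.8 rad and velocity of joint case_lid below 0.1 rad/s and (y of tub in the frame of case below -0.11 m or y of tub in the frame of case above 0.11 m) and height (world z) of tub between -0.006 and 0.006 m and angle between tub's own z axis and vertical below 0.1 rad and linear speed of tub below 0.02 m/s); the robot touches nothing.
It fails at once if the tub is lifted, tipped over or pushed off the table (height (world z) of tub above 0.015 m or height (world z) of tub below -0.02 m or angle between tub's own z axis and vertical above 0.5 rad).
It fails at once if the lid is opened before the tub is out of the way (value of joint case_lid above 0.3 rad and y of tub in the frame of case between -0.09 and 0.09 m).
It fails at once if the spice jar or the salt shaker is moved or tipped (distance of any of spice_jar, salt_shaker from where it was at the start of the episode above 0.02 m or angle between any of spice_jar, salt_shaker's own z axis and vertical above 0.3 rad).
It fails at once if the tub is squeezed or rammed (contact force between the fingers and tub above 15 N).
It fails at once if the case or its tab is pinched or pressed hard (contact force between the fingers and case above 30 N).
It also fails if it takes over 51 s, if anything falls off the work surface, if the arm or the gripper's body presses on something with over 40 N, if the wrist force passes 120 N, or if a joint passes its speed limit or range.

## Working session

There is one attempt and no reset: what is moved stays moved. The work goes in short steps, Python scripts to look and compute and a tool call to move; the robot and the scene stay as the last step left them, time stands still between calls to the robot, and variables do not carry over. Pictures are saved under pics/ and viewed, at most 13 in all, crops included, and the job is handed in when it is done.

Besides the shell and the picture viewer there is one more tool, called after "Request:" as a command line: name --argument value ..., lists and objects as JSON in quotes. servo_tool: Moves the arm, as the interface text tells. Shift numbers are shares of 0.1 m and turn numbers shares of 1.5 rad, none past 1 either way. Its arguments: {"type":"object","properties":{"rows":{"type":"array","items":{"type":"array"}}},"required":["rows"]}

```bash
mkdir -p pics; cat > h.py <<'E'
from plant import manip
import numpy as np, cv2
def shot(n,f):
    d=manip.get_image(n); np.savez('/tmp/'+f,**d); cv2.imwrite('pics/'+f+'.png',d['frame'][:,:,::-1]); return d
def pt(d,u,v,z=None):
    R=np.array(d['R']);t=np.array(d['t'])
    r=np.array([(u-d['cx'])/d['fx'],(v-d['cy'])/d['fy'],1.])
    if z is None: return R.T@(r*d['depth'][int(v),int(u)]-t)
    c=-R.T@t; w=R.T@r; return c+w*(z-c[2])/w[2]
E
python3 - <<'E'
from h import *
shot('scene','s0');shot('top','t0');s=manip.sense();print(s['t'],s['tcp_pos'],s['tool_rot'],s['grip_width'])
E
```

```text
0.1 [ 0.23231831 -0.60636263  0.1778988 ] [-9.49730537e-04  9.83317035e-01  1.81897501e-01 -7.32203979e-05] 0.9984786974550985
```

View pics/t0.png

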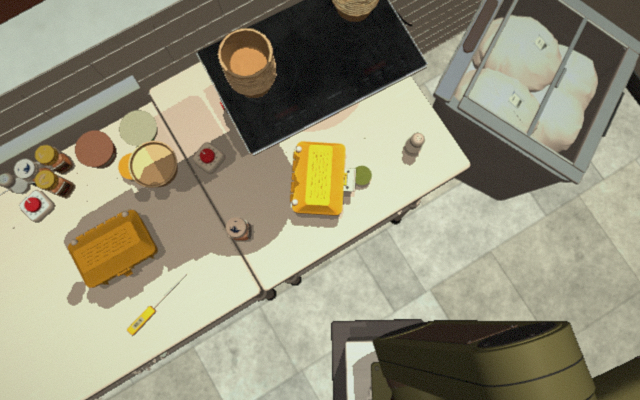

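View pics/s0.png

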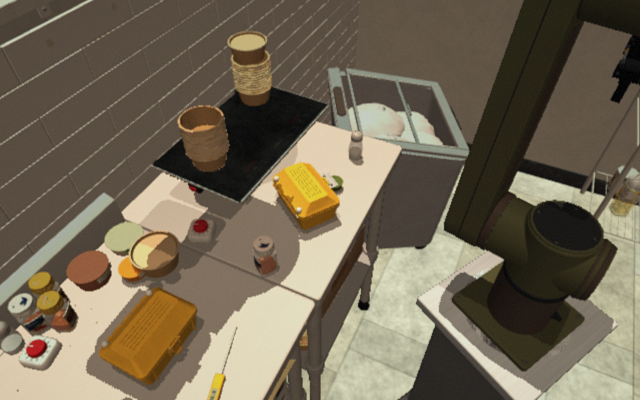

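```bash
python3 - <<'E'
from h import *
d=np.load('/tmp/t0.npz'); 
cv2.imwrite('pics/c0.png',cv2.resize(d['frame'][110:230,270:430,::-1],None,fx=5,fy=5,interpolation=cv2.INTER_CUBIC))
for n,u,v in [('tub',363,176),('lid',320,178),('tab',349,180),('shaker',415,137),('jar',238,226),('table',400,180),('base?',460,390)]: print(n,pt(d,u,v).round(3))
print(np.array(d['R']).round(3),(-d['R'].T@d['t']).round(3))
E
```

```text
tub [0.54  0.103 0.02 ]
lid [0.52  0.208 0.092]
tab [0.522 0.14  0.059]
shaker [ 0.615 -0.017  0.089]
jar [0.412 0.395 0.098]
table [0.532 0.01  0.003]
base? [0.133 0.048 0.61 ]
[[-0.024 -1.     0.013]
 [-0.982  0.022 -0.187]
 [ 0.187 -0.017 -0.982]] [0.241 0.211 1.26 ]
```

View pics/c0.png

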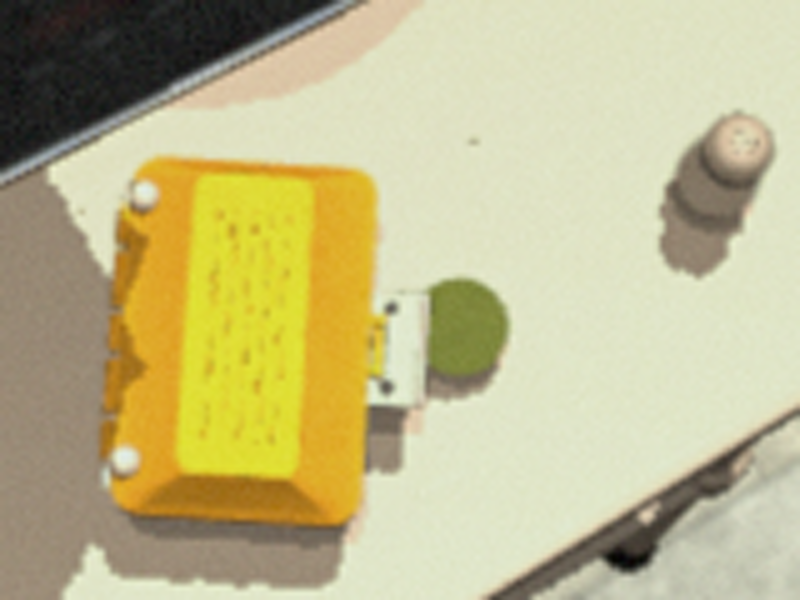

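```bash
python3 - <<'E'
from h import *
d=np.load('/tmp/t0.npz')
P=lambda u,v,z: pt(d,270+u/5,110+v/5,z)
for n,u,v,z in [('tabA',431,292,.059),('tabB',420,405,.059),('tub',458,327,.039),('tubtop',460,278,.039),('tubR',508,326,.039),('tubbot',460,376,.039),('shaker',740,145,.09),('edge1',490,598,0),('edge2',798,408,0),('lidFT',376,175,.07),('lidFB',355,522,.07),('cook1',180,105,0),('cook2',350,5,0),('cornerFB',345,590,0)]: print(n,P(u,v,z).round(4))
A,B=P(431,292,.059)[:2],P(420,405,.059)[:2]
F,G=P(376,175,.07)[:2],P(355,522,.07)[:2]
for a,b in((A,B),(F,G)): v=b-a; print(np.linalg.norm(v),np.degrees(np.arctan2(v[1],v[0])),(a+b)/2)
E
```

```text
tabA [0.5495 0.1218 0.059 ]
tabB [0.4947 0.1289 0.059 ]
tub [0.5369 0.1079 0.039 ]
tubtop [0.5613 0.106  0.039 ]
tubR [0.5369 0.0837 0.039 ]
tubbot [0.5127 0.1078 0.039 ]
shaker [ 0.6095 -0.0234  0.09  ]
edge1 [0.4101 0.0939 0.    ]
edge2 [ 0.5016 -0.0626  0.    ]
lidFT [0.6045 0.1468 0.07  ]
lidFB [0.4376 0.1617 0.07  ]
cook1 [0.6647 0.241  0.    ]
cook2 [0.7162 0.1536 0.    ]
cornerFB [0.4157 0.1646 0.    ]
0.05526716681991759 172.63491188654567 [0.52207061 0.12536853]
0.167548117355255 174.92261088613824 [0.52105461 0.15424584]
```

Request:
servo_tool --rows '[[-1, [0.226, -0.286, -0.036], [0, 0, 0]], [-1, [0.226, -0.286, -0.036], [0, 0, 0]], [-1, [0.226, -0.286, -0.036], [0, 0, 0]], [-1, [0.226, -0.286, -0.036], [0, 0, 0]], [-1, [0.226, -0.286, -0.036], [0, 0, 0]], [-1, [0.226, -0.286, -0.036], [0, 0, 0]], [-1, [0.226, -0.286, -0.036], [0, 0, 0]], [-1, [0.226, -0.286, -0.036], [0, 0, 0]], [-1, [0.226, -0.286, -0.036], [0, 0, 0]], [-1, [0.226, -0.286, -0.036], [0, 0, 0]], [-1, [0.226, -0.286, -0.036], [0, 0, 0]], [-1, [0.226, -0.286, -0.036], [0, 0, 0]], [-1, [0.226, -0.286, -0.036], [0, 0, 0]], [-1, [0.226, -0.286, -0.036], [0, 0, 0]], [-1, [0.226, -0.286, -0.036], [0, 0, 0]], [-1, [0.226, -0.286, -0.036], [0, 0, 0]], [-1, [0.226, -0.286, -0.036], [0, 0, 0]], [-1, [0.226, -0.286, -0.036], [0, 0, 0]], [-1, [0.226, -0.286, -0.036], [0, 0, 0]], [-1, [0.226, -0.286, -0.036], [0, 0, 0]]]'

```text
t: 2.1
tcp_pos: [0.4498, 0.0904, 0.2508]
tool_rot: [0.0, 0.983, 0.182, -0.0]
force: [0.1, -0.1, -0.6]
grip_width: 0.006
grip_force: 0.0
```

Request:
servo_tool --rows '[[-1, [0, 0, 0], [0, 0, -0.074]], [-1, [0, 0, 0], [0, 0, -0.074]], [-1, [0, 0, 0], [0, 0, -0.074]], [-1, [0, 0, 0], [0, 0, -0.074]], [-1, [0, 0, 0], [0, 0, -0.074]], [-1, [0, 0, 0], [0, 0, -0.074]], [-1, [0, 0, 0], [0, 0, -0.074]], [-1, [0, 0, 0], [0, 0, -0.074]], [-1, [0, 0, 0], [0, 0, -0.074]], [-1, [0, 0, 0], [0, 0, -0.074]], [-1, [0, 0, 0], [0, 0.058, 0]], [-1, [0, 0, 0], [0, 0.058, 0]], [-1, [0, 0, 0], [0, 0.058, 0]], [-1, [0, 0, 0], [0, 0.058, 0]], [-1, [0, 0, 0], [0, 0.058, 0]], [-1, [0, 0, 0], [0, 0.058, 0]], [-1, [0, 0, 0], [0, 0, 0]]]'

```text
t: 3.8
tcp_pos: [0.4492, 0.0874, 0.2489]
tool_rot: [-0.175, 0.716, 0.648, 0.19]
force: [-0.8, -0.0, -0.4]
grip_width: 0.007
grip_force: 0.0
```

```bash
cat >> h.py <<'E'
from scipy.spatial.transform import Rotation as Ro
yaw0=np.radians(-5.5)
ey=-np.array([np.cos(yaw0),np.sin(yaw0),0]); ex=np.array([-ey[1]*-1*-1 if 0 else np.sin(-yaw0),np.cos(yaw0),0])
tab=np.array([.522,.1254,.059]); C=tab+.084*ex; C[2]=0
def rot(): 
    q=manip.sense()['tool_rot']; return Ro.from_quat(np.roll(q,-1))
def goal(p=None,pitch=None,yaw=0):
    """tool-frame shift (units 0.1 m) to p world; turn (units 1.5 rad) to pitch below horizontal, yaw from case +x towards world +x (deg)"""
    s=manip.sense(); R=rot()
    print('t',round(s['t'],2),'tcp',s['tcp_pos'].round(4) if hasattr(s['tcp_pos'],'round') else s['tcp_pos'],'j',np.round(s['joint_pos'],2),'F',np.round(s['force'],2),'g',round(s['grip_width'],3))
    print('tool xyz cols\n',R.as_matrix().round(3))
    if p is not None: print('shift',(R.inv().apply(np.array(p)-s['tcp_pos'])/.1).round(3))
    if pitch is not None:
        a=np.radians(pitch); f=Ro.from_euler('z',-yaw,degrees=True).apply(ex); z=f*np.cos(a)-np.array([0,0,np.sin(a)])
        y=np.cross([0,0,1.],-f)*1.0; y=np.cross(f,[0,0,1.]); x=np.cross(y,z)
        print('turn',((R.inv()*Ro.from_matrix(np.c_[x,y,z])).as_rotvec()/1.5).round(3))
E
python3 - <<'E'
from h import *
print(ex,ey,C)
goal([.462,.120,.10],60)
E
```

```text
[0.09584575 0.9953962  0.        ] [-0.9953962   0.09584575 -0.        ] [0.53005104 0.20901328 0.        ]
t 3.8 tcp [0.4492 0.0874 0.2489] j [-0.29 -0.38  2.06  0.51  1.57 -0.22] F [-0.76 -0.03 -0.44] g 0.007
tool xyz cols
 [[ 0.087  0.995  0.046]
 [ 0.862 -0.099  0.497]
 [ 0.499 -0.004 -0.867]]
shift [-0.45   0.102  1.458]
turn [-0.001  0.001 -0.003]
```

```bash
python3 - <<'E'
from h import *
goal([.462,.118,.017])
E
```

```text
t 3.8 tcp [0.4492 0.0874 0.2489] j [-0.29 -0.38  2.06  0.51  1.57 -0.22] F [-0.76 -0.03 -0.44] g 0.007
tool xyz cols
 [[ 0.087  0.995  0.046]
 [ 0.862 -0.099  0.497]
 [ 0.499 -0.004 -0.867]]
shift [-0.882  0.107  2.167]
```

Request:
servo_tool --rows '[[-1, [-0.088, 0.011, 0.217], [0, 0, 0]], [-1, [-0.088, 0.011, 0.217], [0, 0, 0]], [-1, [-0.088, 0.011, 0.217], [0, 0, 0]], [-1, [-0.088, 0.011, 0.217], [0, 0, 0]], [-1, [-0.088, 0.011, 0.217], [0, 0, 0]], [-1, [-0.088, 0.011, 0.217], [0, 0, 0]], [-1, [-0.088, 0.011, 0.217], [0, 0, 0]], [-1, [-0.088, 0.011, 0.217], [0, 0, 0]], [-1, [-0.088, 0.011, 0.217], [0, 0, 0]], [-1, [-0.088, 0.011, 0.217], [0, 0, 0]], [-1, [0, 0, 0], [0, 0, 0]], [-1, [0, 0, 0], [0, 0, 0]]]'

```text
t: 5.0
tcp_pos: [0.4638, 0.1201, 0.0194]
tool_rot: [-0.174, 0.715, 0.65, 0.19]
force: [-0.5, 0.1, 0.2]
grip_width: 0.004
grip_force: 0.0
```

```bash
python3 - <<'E'
from h import *
goal([.468,.118,.017],60)
a=shot('top','t1')['frame'][110:230,290:410];b=shot('scene','s1')['frame'][130:250,260:380]
cv2.imwrite('pics/c1.png',cv2.resize(np.hstack([a,b])[:,:,::-1],(800,400),interpolation=cv2.INTER_CUBIC))
E
```

```text
t 5.0 tcp [0.4638 0.1201 0.0194] j [-0.21 -0.1   2.24  0.58  1.13 -0.41] F [-0.52  0.11  0.2 ] g 0.004
tool xyz cols
 [[ 0.082  0.996  0.046]
 [ 0.863 -0.094  0.496]
 [ 0.498 -0.001 -0.867]]
shift [-0.026  0.044  0.012]
turn [-0.001  0.001  0.001]
```

View pics/c1.png

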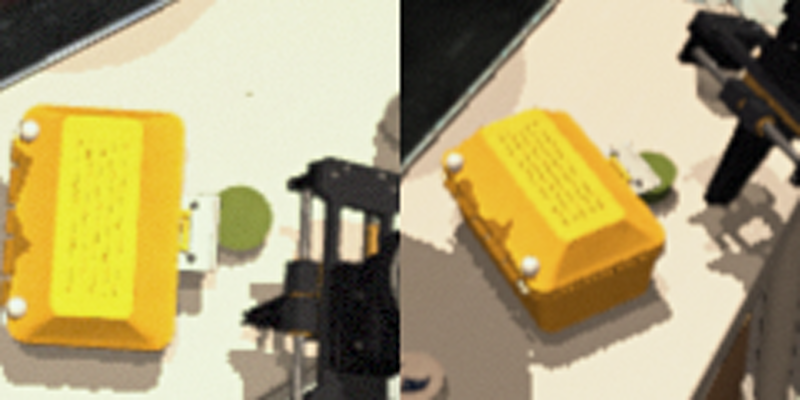

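Request:
servo_tool --rows '[[-1, [0, 0.06, 0], [0, 0, 0]], [-1, [0, 0.06, 0], [0, 0, 0]], [-1, [0, 0.06, 0], [0, 0, 0]], [-1, [0, 0.03, 0], [0, 0, 0]], [-1, [0, 0.03, 0], [0, 0, 0]], [-1, [0, 0.03, 0], [0, 0, 0]], [-1, [0, 0.03, 0], [0, 0, 0]], [-1, [0, 0.03, 0], [0, 0, 0]], [-1, [0, 0.03, 0], [0, 0, 0]], [-1, [0, 0.03, 0], [0, 0, 0]], [-1, [0, 0.03, 0], [0, 0, 0]], [-1, [0, 0.03, 0], [0, 0, 0]], [-1, [0, 0.03, 0], [0, 0, 0]], [-1, [0, 0.03, 0], [0, 0, 0]], [-1, [0, 0.03, 0], [0, 0, 0]], [-1, [0, 0.03, 0], [0, 0, 0]], [-1, [0, 0.03, 0], [0, 0, 0]], [-1, [0, 0.03, 0], [0, 0, 0]], [-1, [0, 0.03, 0], [0, 0, 0]], [-1, [0, 0.03, 0], [0, 0, 0]]]'

```text
t: 7.1
tcp_pos: [0.5329, 0.113, 0.0191]
tool_rot: [-0.174, 0.715, 0.65, 0.191]
force: [-0.6, 0.6, -0.1]
grip_width: 0.004
grip_force: 0.0
```

```bash
python3 - <<'E'
from h import *
goal()
a=shot('top','t2')['frame'][110:230,290:410];b=shot('scene','s2')['frame'][110:230,280:400]
cv2.imwrite('pics/c2.png',cv2.resize(np.hstack([a,b])[:,:,::-1],(800,400),interpolation=cv2.INTER_CUBIC))
E
```

```text
t 7.1 tcp [0.5329 0.113  0.0191] j [-0.2   0.06  2.09  0.58  1.12 -0.4 ] F [-0.56  0.59 -0.12] g 0.004
tool xyz cols
 [[ 0.082  0.995  0.047]
 [ 0.863 -0.095  0.496]
 [ 0.499 -0.    -0.867]]
```

View pics/c2.png

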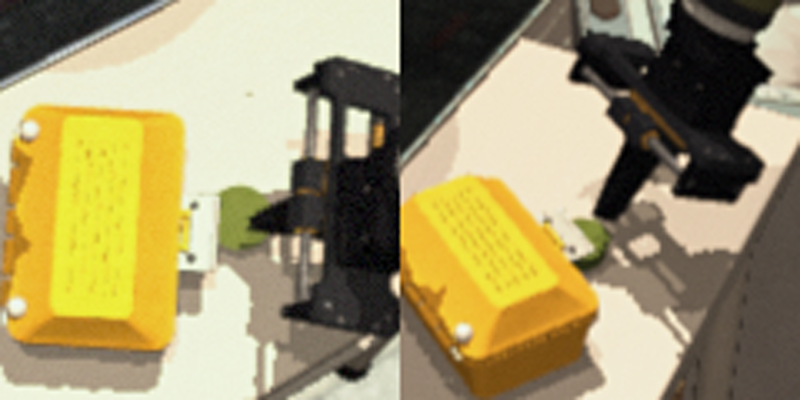

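```bash
python3 - <<'E'
from h import *
for f in('t1','t2'):
    d=np.load('/tmp/%s.npz'%f); print(f,d['depth'][171:182,355:376].round(3)[5])
    for v in range(163,192,3): print(v,[ '%.3f,%.3f,%.3f'%tuple(pt(d,u,v)) for u in (357,361,365,369,373)])
E
```

```text
t1 [1.234 1.266 1.268 1.271 1.27  1.271 1.271 1.268 1.275 1.269 1.273 1.271
 1.268 1.27  1.27  1.276 1.274 1.294 1.293 1.296 1.297]
163 ['0.578,0.115,0.002', '0.578,0.105,0.000', '0.577,0.095,0.003', '0.579,0.085,-0.003', '0.577,0.075,0.001']
166 ['0.571,0.115,0.000', '0.564,0.107,0.023', '0.563,0.098,0.026', '0.571,0.085,-0.003', '0.569,0.075,0.002']
169 ['0.556,0.118,0.027', '0.557,0.107,0.023', '0.557,0.098,0.024', '0.556,0.088,0.026', '0.562,0.076,-0.000']
172 ['0.549,0.118,0.024', '0.550,0.108,0.021', '0.547,0.099,0.030', '0.549,0.088,0.024', '0.554,0.076,0.001']
175 ['0.542,0.118,0.022', '0.542,0.108,0.024', '0.541,0.099,0.026', '0.540,0.089,0.029', '0.548,0.076,-0.003']
178 ['0.535,0.118,0.023', '0.533,0.109,0.027', '0.534,0.099,0.024', '0.534,0.089,0.023', '0.539,0.077,0.001']
181 ['0.528,0.118,0.021', '0.527,0.109,0.024', '0.525,0.099,0.031', '0.526,0.089,0.023', '0.532,0.077,-0.001']
184 ['0.524,0.117,0.004', '0.519,0.109,0.022', '0.519,0.099,0.025', '0.524,0.087,0.000', '0.524,0.077,0.000']
187 ['0.517,0.117,0.002', '0.516,0.108,0.006', '0.517,0.097,-0.001', '0.516,0.088,0
[... 681 characters left out ...]
9,0.088,0.021', '0.533,0.085,0.088']
175 ['0.542,0.118,0.022', '0.541,0.108,0.027', '0.533,0.101,0.057', '0.530,0.093,0.072', '0.526,0.085,0.085']
178 ['0.534,0.118,0.026', '0.535,0.108,0.022', '0.525,0.102,0.063', '0.522,0.094,0.073', '0.518,0.086,0.089']
181 ['0.527,0.118,0.024', '0.527,0.109,0.024', '0.527,0.099,0.021', '0.526,0.089,0.026', '0.532,0.077,-0.001']
184 ['0.524,0.117,0.005', '0.519,0.109,0.025', '0.518,0.100,0.029', '0.525,0.087,-0.004', '0.523,0.077,0.003']
187 ['0.518,0.117,-0.003', '0.516,0.108,0.005', '0.516,0.097,0.002', '0.516,0.087,0.001', '0.516,0.077,-0.000']
190 ['0.509,0.117,0.002', '0.509,0.108,0.004', '0.509,0.098,0.001', '0.508,0.088,0.002', '0.508,0.078,0.001']
```

```bash
python3 - <<'E'
from h import *
ims=[]
for n in('t','s'):
  for i,p in(('1',[.4638,.1201,.0194]),('2',[.5329,.113,.0191])):
    d=np.load('/tmp/%s%s.npz'%(n,i)); c=d['R']@np.array(p)+d['t']; u=d['fx']*c[0]/c[2]+d['cx'];v=d['fy']*c[1]/c[2]+d['cy']
    print(n,i,u,v); im=d['frame'][:,:,::-1].copy()
    u0,v0=int(u)-25,int(v)-25; k=cv2.resize(im[v0:v0+50,u0:u0+50],(400,300*4//3),interpolation=cv2.INTER_CUBIC); cv2.drawMarker(k,(int((u-u0+.5)*8),int((v-v0+.5)*8)),(0,0,255),0,12,1); ims.append(k)
cv2.imwrite('pics/c3.png',cv2.resize(np.vstack([np.hstack(ims[:2]),np.hstack(ims[2:])]),(600,600)))
E
```

```text
t 1 357.05765853230275 206.7871920779767
t 2 358.9656473097198 178.98212125463309
s 1 348.394219989109 201.13729575924143
s 2 335.43616710112497 185.14411194067395
```

View pics/c3.png

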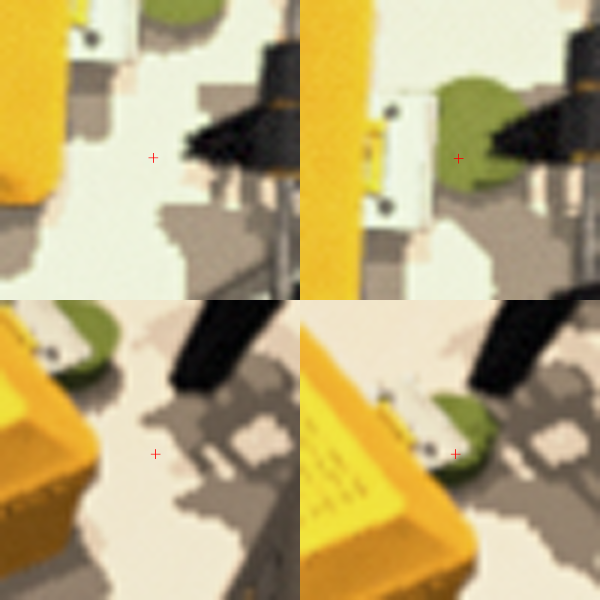

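```bash
python3 - <<'E'
from h import *
A=np.load('/tmp/t1.npz');B=np.load('/tmp/s1.npz')
def tri(a,b):
    P=lambda d:np.array([[d['fx'],0,d['cx']],[0,d['fy'],d['cy']],[0,0,1]])@np.c_[d['R'],d['t']]
    x=cv2.triangulatePoints(P(A),P(B),np.array(a,float),np.array(b,float))[:,0]; return x[:3]/x[3]
print('tip1',tri((362.9,205.3),(354.2,189.5)))
print('tip2',tri((359+5.3,179-3.3),(335.4+4.7,185.1-10.8)))
for d,l in((A,[(364,205),(366,205),(368,205)]),(B,[(352,188),(354,187),(356,187),(355,183)])):
  for u,v in l: print(u,v,pt(d,u,v).round(3))
E
```

```text
tip1 [0.45874333 0.10875211 0.06183435]
tip2 [0.53084106 0.10204948 0.0566746 ]
364 205 [0.46  0.107 0.064]
366 205 [0.459 0.102 0.065]
368 205 [0.456 0.099 0.082]
352 188 [0.465 0.11  0.062]
354 187 [0.46  0.107 0.069]
356 187 [0.456 0.104 0.07 ]
355 183 [0.463 0.102 0.078]
```

```bash
python3 - <<'E'
from h import *
Rm=rot().as_matrix(); T=np.array([.5329,.113,.0191])
pts=[]
for f in('t2','s2'):
    d=np.load('/tmp/%s.npz'%f); V,U=np.mgrid[0:400,0:640]; D=d['depth']; m=D>0
    c=np.c_[((U-d['cx'])/d['fx']*D)[m],((V-d['cy'])/d['fy']*D)[m],D[m]]
    w=(c-d['t'])@d['R']; col=d['frame'][m].max(1); k=(col<70)&(w[:,2]>.04); pts.append((w[k]-T)@Rm)
p=np.vstack(pts)*1000; p=p[(abs(p[:,0])<120)&(abs(p[:,1])<150)&(p[:,2]>-300)&(p[:,2]<20)]
for z in range(-240,0,10):
    q=p[(p[:,2]>=z)&(p[:,2]<z+10)]
    if len(q)>3: print(z,len(q),np.percentile(q[:,0],[3,97]).round(),np.percentile(q[:,1],[3,97]).round())
E
```

```text
-240 37 [ 4. 36.] [-37.   9.]
-230 276 [-4. 37.] [-39.  27.]
-220 393 [-18.  38.] [-52.   9.]
-210 179 [-16.  37.] [-53.   7.]
-200 130 [-14.  25.] [-53.  12.]
-190 230 [-13.  26.] [-53.  12.]
-180 221 [-10.  28.] [-53.  13.]
-170 308 [-18.  29.] [-79.  71.]
-160 1261 [-27.  34.] [-91.  82.]
-150 249 [-19.  36.] [-90.  81.]
-140 327 [-24.  37.] [-88.  77.]
-130 247 [-20.  38.] [-84.  76.]
-120 70 [-26.  36.] [-83.  77.]
-110 25 [ 3. 16.] [-25.   8.]
-100 44 [-9. 15.] [-15.  11.]
-90 51 [-4. 15.] [-13.   5.]
-80 53 [-4. 15.] [-13.   7.]
-70 46 [-0. 14.] [-12.   7.]
-60 51 [-8. 14.] [-11.   6.]
-50 35 [-4. 14.] [-8.  3.]
-40 7 [-2.  9.] [-4.  1.]
```

Request:
servo_tool --rows '[[-1, [0, -0.1, 0], [0, 0, 0]], [-1, [0, -0.15, 0], [0, 0, 0]], [-1, [0, -0.15, 0], [0, 0, 0]], [-1, [0, -0.15, 0], [0, 0, 0]], [-1, [0, -0.12, 0], [0, 0, 0]], [-1, [-0.01, 0, 0.1], [0, 0, 0]], [-1, [-0.01, 0, 0.1], [0, 0, 0]], [-1, [-0.01, 0, 0.1], [0, 0, 0]], [-1, [0, 0, 0.08], [0, 0, 0]], [-1, [0, 0, 0.04], [0, 0, 0]], [-1, [0, 0, 0], [0, 0, 0]], [-1, [0, 0, 0], [0, 0, 0]]]'

```text
t: 8.4
tcp_pos: [0.4679, 0.1377, -0.0188]
tool_rot: [-0.174, 0.715, 0.65, 0.191]
force: [-0.9, -0.2, 0.4]
grip_width: 0.006
grip_force: 0.0
```

```bash
cat >> h.py <<'E'
def tip():
    s=manip.sense(); return np.array(s['tcp_pos'])+rot().apply([0,-.003,-.04])
def tipgoal(p): print('tip',tip().round(4),'shift',(rot().inv().apply(np.array(p)-tip())/.1).round(3))
def blackmin(f):
    "dark points of the finger in tool frame, mm from the reported TCP"
    d=shot('top',f); V,U=np.mgrid[0:400,0:640]; D=d['depth']; m=D>0
    c=np.c_[((U-d['cx'])/d['fx']*D)[m],((V-d['cy'])/d['fy']*D)[m],D[m]]
    w=(c-d['t'])@d['R']; k=(d['frame'][m].max(1)<70)&(w[:,2]>.012); p=rot().inv().apply(w[k]-manip.sense()['tcp_pos'])*1000
    k2=(abs(p[:,0])<25)&(abs(p[:,1])<25)&(p[:,2]>-100)&(p[:,2]<10); o=np.argsort(-p[k2][:,2])[:5]; print(p[k2][o].round(),w[k][k2][o].round(3))
E
python3 - <<'E'
from h import *
goal(); tipgoal([.463,.118,.016]); blackmin('t3')
E
```

```text
t 8.4 tcp [ 0.4679  0.1377 -0.0188] j [-0.17 -0.02  2.25  0.61  1.05 -0.43] F [-0.91 -0.15  0.39] g 0.006
tool xyz cols
 [[ 0.082  0.996  0.047]
 [ 0.863 -0.095  0.496]
 [ 0.499 -0.    -0.867]]
tip [0.463  0.1181 0.0158] shift [-0.     0.    -0.002]
[[  7.  -3. -39.]
 [  8.  -1. -40.]
 [ 10.  -7. -43.]
 [  8.  -2. -44.]
 [ 11.  -5. -48.]] [[0.464 0.125 0.019]
 [0.466 0.125 0.02 ]
 [0.46  0.125 0.023]
 [0.465 0.123 0.024]
 [0.462 0.123 0.029]]
```

The reported TCP lies about 40 mm past the real tips: z reads −0.019 with no contact force. I allow for that from here and push.

Request:
servo_tool --rows '[[-1, [0, 0.06, 0], [0, 0, 0]], [-1, [0, 0.06, 0], [0, 0, 0]], [-1, [0, 0.06, 0], [0, 0, 0]], [-1, [0, 0.03, 0], [0, 0, 0]], [-1, [0, 0.03, 0], [0, 0, 0]], [-1, [0, 0.03, 0], [0, 0, 0]], [-1, [0, 0.03, 0], [0, 0, 0]], [-1, [0, 0.03, 0], [0, 0, 0]], [-1, [0, 0.03, 0], [0, 0, 0]], [-1, [0, 0.03, 0], [0, 0, 0]], [-1, [0, 0.03, 0], [0, 0, 0]], [-1, [0, 0.03, 0], [0, 0, 0]], [-1, [0, 0.03, 0], [0, 0, 0]], [-1, [0, 0.03, 0], [0, 0, 0]], [-1, [0, 0.03, 0], [0, 0, 0]], [-1, [0, 0.03, 0], [0, 0, 0]], [-1, [0, 0.03, 0], [0, 0, 0]], [-1, [0, 0.03, 0], [0, 0, 0]], [-1, [0, 0.03, 0], [0, 0, 0]], [-1, [0, 0.03, 0], [0, 0, 0]]]'

```text
t: 10.45
tcp_pos: [0.5366, 0.1311, -0.0188]
tool_rot: [-0.174, 0.715, 0.65, 0.191]
force: [-0.2, -0.1, 0.2]
grip_width: 0.006
grip_force: 0.1
```

```bash
cat >> h.py <<'E'
def tub(d):
    V,U=np.mgrid[0:400,0:640]; D=d['depth']; f=d['frame'].astype(int)
    m=(D>0)&(f[...,1]>f[...,0]+5)&(f[...,0]>f[...,2]+30)
    c=np.c_[((U-d['cx'])/d['fx']*D)[m],((V-d['cy'])/d['fy']*D)[m],D[m]]; w=(c-d['t'])@d['R']
    w=w[(w[:,0]>.4)&(w[:,0]<.8)&(abs(w[:,1]-.08)<.12)&(w[:,2]<.05)&(w[:,2]>.012)]
    lo,hi=np.percentile(w,[2,98],axis=0); c=(lo+hi)/2; q=c-C
    print('tub n',len(w),lo.round(3),hi.round(3),'case xy',(q@ex).round(3),(q@ey).round(3))
E
python3 - <<'E'
from h import *
tipgoal([.612,.105,.016]); goal(); tub(np.load('/tmp/t3.npz')); tub(shot('top','t4'))
E
```

```text
tip [0.5317 0.1115 0.0158] shift [0.011 0.805 0.004]
t 10.45 tcp [ 0.5366  0.1311 -0.0188] j [-0.16  0.13  2.1   0.61  1.05 -0.42] F [-0.19 -0.09  0.18] g 0.006
tool xyz cols
 [[ 0.082  0.995  0.047]
 [ 0.863 -0.095  0.496]
 [ 0.499 -0.    -0.867]]
tub n 222 [0.522 0.089 0.02 ] [0.565 0.121 0.029] case xy -0.103 -0.023
tub n 221 [0.549 0.095 0.019] [0.591 0.128 0.03 ] case xy -0.093 -0.049
```

Request:
servo_tool --rows '[[-1, [0, -0.05, 0], [0, 0, 0]], [-1, [0, -0.05, 0], [0, 0, 0]], [-1, [0.06, 0, 0.034], [0, 0, 0]], [-1, [0.06, 0, 0.034], [0, 0, 0]], [-1, [0.06, 0, 0.034], [0, 0, 0]], [-1, [0, 0.03, 0], [0, 0, 0]], [-1, [0, 0.03, 0], [0, 0, 0]], [-1, [0, 0.03, 0], [0, 0, 0]], [-1, [0, 0.03, 0], [0, 0, 0]], [-1, [0, 0.03, 0], [0, 0, 0]], [-1, [0, 0.03, 0], [0, 0, 0]], [-1, [0, 0.03, 0], [0, 0, 0]], [-1, [0, 0.03, 0], [0, 0, 0]], [-1, [0, 0.03, 0], [0, 0, 0]], [-1, [0, 0.03, 0], [0, 0, 0]], [-1, [0, 0.03, 0], [0, 0, 0]]]'

```text
t: 12.1
tcp_pos: [0.5615, 0.1495, -0.0187]
tool_rot: [-0.174, 0.715, 0.65, 0.191]
force: [-0.4, -0.6, 0.3]
grip_width: 0.009
grip_force: 0.2
```

```bash
python3 - <<'E'
from h import *
tipgoal([.612,.12,.016]); goal();  tub(shot('top','t5'))
E
```

```text
tip [0.5566 0.1299 0.016 ] shift [-0.04   0.561 -0.023]
t 12.1 tcp [ 0.5615  0.1495 -0.0187] j [-0.12  0.18  2.04  0.62  1.03 -0.38] F [-0.44 -0.64  0.32] g 0.009
tool xyz cols
 [[ 0.082  0.995  0.047]
 [ 0.863 -0.095  0.496]
 [ 0.499  0.    -0.867]]
tub n 85 [0.576 0.108 0.02 ] [0.616 0.128 0.028] case xy -0.084 -0.074
```

```bash
python3 - <<'E'
from h import *
a=np.load('/tmp/t5.npz')['frame'][130:210,320:400];b=shot('scene','s5')['frame'][140:220,290:370]
cv2.imwrite('pics/c5.png',cv2.resize(np.hstack([a,b])[:,:,::-1],(800,400),interpolation=cv2.INTER_CUBIC))
E
```

View pics/c5.png

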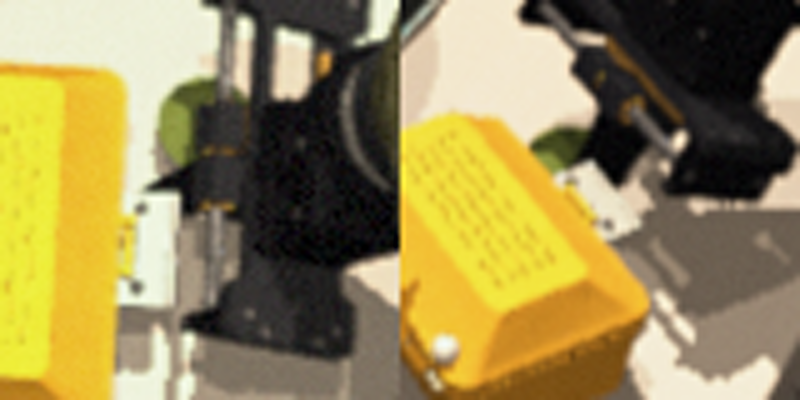

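Request:
servo_tool --rows '[[-1, [0, -0.04, 0], [0, 0, 0]], [-1, [-0.035, 0, -0.02], [0, 0, 0]], [-1, [-0.035, 0.04, -0.02], [0, 0, 0]], [-1, [0, 0.036, 0], [0, 0, 0]], [-1, [0, 0.036, 0], [0, 0, 0]], [-1, [0, 0.036, 0], [0, 0, 0]], [-1, [0, 0.036, 0], [0, 0, 0]], [-1, [0, 0.036, 0], [0, 0, 0]], [-1, [0, 0.036, 0], [0, 0, 0]], [-1, [0, 0.036, 0], [0, 0, 0]], [-1, [0, 0.036, 0], [0, 0, 0]], [-1, [0, 0.036, 0], [0, 0, 0]], [-1, [0, 0.036, 0], [0, 0, 0]], [-1, [0, 0.036, 0], [0, 0, 0]], [-1, [0, 0.036, 0], [0, 0, 0]], [-1, [0, 0.036, 0], [0, 0, 0]], [-1, [0, 0.036, 0], [0, 0, 0]], [-1, [0, 0.036, 0], [0, 0, 0]], [-1, [0, 0.036, 0], [0, 0, 0]]]'

```text
t: 14.1
tcp_pos: [0.6181, 0.136, -0.0187]
tool_rot: [-0.174, 0.715, 0.65, 0.191]
force: [0.0, 0.0, -0.6]
grip_width: 0.004
grip_force: 0.1
```

```bash
python3 - <<'E'
from h import *
tipgoal([.612,.12,.016]); goal();  tub(shot('top','t6'))
E
```

```text
tip [0.6132 0.1164 0.016 ] shift [ 0.03  -0.016  0.017]
t 14.1 tcp [ 0.6181  0.136  -0.0187] j [-0.13  0.29  1.91  0.61  1.06 -0.37] F [ 0.    0.01 -0.57] g 0.004
tool xyz cols
 [[ 0.082  0.995  0.047]
 [ 0.863 -0.095  0.496]
 [ 0.499 -0.    -0.867]]
tub n 148 [0.63  0.094 0.02 ] [0.673 0.124 0.029] case xy -0.088 -0.13
```

Request:
servo_tool --rows '[[-1, [0, -0.1, 0], [0, 0, 0]], [-1, [0, -0.15, 0], [0, 0, 0]], [-1, [0, -0.1, -0.3], [0, 0, 0]], [-1, [0, -0.1, -0.4], [0, 0, 0]], [-1, [0, -0.2, -0.3], [0, 0, 0]], [-1, [0, -0.3, -0.1], [0, 0, 0]], [-1, [0, -0.2, 0], [0, 0, 0]], [-1, [0, 0, 0], [0, 0, 0]]]'

```text
t: 14.95
tcp_pos: [0.4957, 0.0926, 0.0763]
tool_rot: [-0.174, 0.715, 0.65, 0.191]
force: [-0.3, 1.2, -0.6]
grip_width: 0.004
grip_force: 0.0
```

```bash
python3 - <<'E'
from h import *
tipgoal([.49,.06,.10]); goal(None,45,20);  tub(shot('top','t7'))
E
```

```text
tip [0.4908 0.073  0.111 ] shift [-0.168  0.004  0.03 ]
t 14.95 tcp [0.4957 0.0926 0.0763] j [-0.26 -0.1   2.14  0.55  1.25 -0.37] F [-0.27  1.25 -0.58] g 0.004
tool xyz cols
 [[ 0.083  0.995  0.047]
 [ 0.863 -0.095  0.496]
 [ 0.499 -0.001 -0.867]]
turn [-0.143  0.174  0.186]
tub n 271 [0.63 0.08 0.02] [0.673 0.124 0.03 ] case xy -0.095 -0.131
```

Request:
servo_tool --rows '[[-1, [0, 0, -0.1], [-0.029, 0.035, 0.037]], [-1, [0, 0, -0.1], [-0.029, 0.035, 0.037]], [-1, [0, 0, 0], [-0.029, 0.035, 0.037]], [-1, [0, 0, 0], [-0.029, 0.035, 0.037]], [-1, [0, 0, 0], [-0.028, 0.034, 0.038]], [-1, [0, 0, 0], [0, 0, 0]], [-1, [0, 0, 0], [0, 0, 0]]]'

```text
t: 15.7
tcp_pos: [0.497, 0.0818, 0.0936]
tool_rot: [-0.204, 0.781, 0.493, 0.324]
force: [0.1, 0.6, 0.1]
grip_width: 0.004
grip_force: 0.0
```

```bash
cat > plan.py <<'E'
from h import *
# upper corner of fingertip = tip + 10 mm tool x; wanted s mm inside tab front edge, at lateral offset -? along ey
def cornergoal(s,z,lat):
    p=tab+ex*s+ey*lat; p[2]=z; tipgoal(p-rot().apply([.010,0,0])); print('corner now',(tip()+rot().apply([.01,0,0])).round(4))
E
python3 - <<'E'
from plan import *
goal(None,45,20); cornergoal(-.03,.025,.005); cornergoal(.014,.038,.005); print(rot().inv().apply([ex,ey,[0,0,1]]).round(3))
E
```

```text
t 15.7 tcp [0.497  0.0818 0.0936] j [-0.44 -0.22  2.31  0.86  1.21 -0.38] F [0.13 0.58 0.15] g 0.004
tool xyz cols
 [[ 0.304  0.902  0.306]
 [ 0.638 -0.431  0.638]
 [ 0.707  0.001 -0.707]]
turn [ 0.001 -0.     0.   ]
tip [0.482  0.0576 0.1218] shift [-0.442  0.123  1.028]
corner now [0.4851 0.064  0.1289]
tip [0.482  0.0576 0.1218] shift [-0.058 -0.028  1.228]
corner now [0.4851 0.064  0.1289]
[[ 0.665 -0.343  0.664]
 [-0.241 -0.939 -0.243]
 [ 0.707  0.001 -0.707]]
```

Request:
servo_tool --rows '[[-1, [-0.055, 0.015, 0.128], [0, 0, 0]], [-1, [-0.055, 0.015, 0.128], [0, 0, 0]], [-1, [-0.055, 0.015, 0.128], [0, 0, 0]], [-1, [-0.055, 0.015, 0.128], [0, 0, 0]], [-1, [-0.055, 0.015, 0.128], [0, 0, 0]], [-1, [-0.055, 0.015, 0.128], [0, 0, 0]], [-1, [-0.055, 0.015, 0.128], [0, 0, 0]], [-1, [-0.055, 0.015, 0.128], [0, 0, 0]], [-1, [0, 0, 0], [0, 0, 0]], [-1, [0, 0, 0], [0, 0, 0]]]'

```text
t: 16.7
tcp_pos: [0.5256, 0.1146, -0.0102]
tool_rot: [-0.204, 0.781, 0.493, 0.324]
force: [1.1, -0.2, 0.8]
grip_width: 0.004
grip_force: 0.0
```

```bash
python3 - <<'E'
from plan import *
goal(None,45,20); cornergoal(.014,.034,.005); blackmin('t8')
a=np.load('/tmp/t8.npz')['frame'][130:210,320:400];b=shot('scene','s8')['frame'][140:220,290:370]
cv2.imwrite('pics/c8.png',cv2.resize(np.hstack([a,b])[:,:,::-1],(800,400),interpolation=cv2.INTER_CUBIC))
E
```

```text
t 16.7 tcp [ 0.5256  0.1146 -0.0102] j [-0.34  0.04  2.29  0.99  1.   -0.54] F [ 1.11 -0.16  0.75] g 0.004
tool xyz cols
 [[ 0.304  0.903  0.305]
 [ 0.638 -0.431  0.638]
 [ 0.707  0.001 -0.707]]
turn [ 0. -0.  0.]
tip [0.5107 0.0904 0.0181] shift [ 0.351 -0.144  0.227]
corner now [0.5138 0.0968 0.0252]
[[ 10.  -1. -42.]
 [ 10.  -3. -43.]
 [ 10.  -6. -44.]
 [ 10.  -3. -45.]
 [ 12.  -1. -46.]] [[0.516 0.095 0.027]
 [0.513 0.095 0.028]
 [0.51  0.095 0.029]
 [0.513 0.093 0.029]
 [0.515 0.093 0.032]]
```

View pics/c8.png

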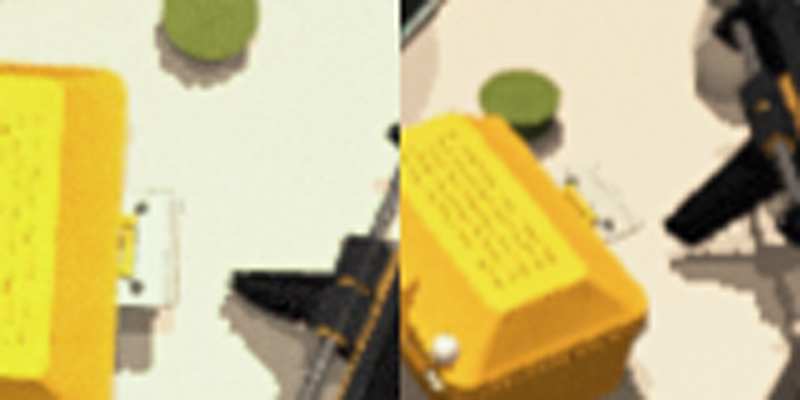

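Request:
servo_tool --rows '[[-1, [0.058, -0.024, 0.038], [0, 0, 0]], [-1, [0.058, -0.024, 0.038], [0, 0, 0]], [-1, [0.058, -0.024, 0.038], [0, 0, 0]], [-1, [0.058, -0.024, 0.038], [0, 0, 0]], [-1, [0.058, -0.024, 0.038], [0, 0, 0]], [-1, [0.058, -0.024, 0.038], [0, 0, 0]], [-1, [0, 0, 0], [0, 0, 0]], [-1, [0, 0, 0], [0, 0, 0]]]'

```text
t: 17.6
tcp_pos: [0.53, 0.1573, -0.0013]
tool_rot: [-0.204, 0.781, 0.493, 0.324]
force: [0.5, -0.4, -0.3]
grip_width: 0.003
grip_force: 0.0
```

```bash
cat >> plan.py <<'E'
H=tab+ex*.147
def K(th):
    c,s=np.cos(th),np.sin(th)
    if th<np.pi/4: return -.147*c+.0106,.147*s-.0106
    return -.132*c,.132*s
def now():
    k=tip()+rot().apply([.01,0,0])-H; return k@ex,k[2],k@ey
def arc(ths):
    x,z,l=now(); print('corner rel hinge x,z,lat',round(x,4),round(z,4),round(l,4))
    for th in ths:
        a,b=K(th); print(round(th,2),(rot().inv().apply(ex*(a-x)+np.array([0,0,b-z]))/.1).round(3)); x,z=a,b
E
python3 - <<'E'
from plan import *
goal(); arc(np.arange(0,1.75,.1))
E
```

```text
t 17.6 tcp [ 0.53    0.1573 -0.0013] j [-0.24  0.01  2.3   1.02  0.95 -0.48] F [ 0.54 -0.38 -0.33] g 0.003
tool xyz cols
 [[ 0.304  0.902  0.306]
 [ 0.638 -0.431  0.638]
 [ 0.708  0.002 -0.707]]
corner rel hinge x,z,lat -0.1334 -0.0249 0.0052
0.0 [ 0.081  0.011 -0.121]
0.1 [ 0.109 -0.002 -0.099]
0.2 [ 0.117 -0.007 -0.088]
0.3 [ 0.125 -0.012 -0.076]
0.4 [ 0.131 -0.017 -0.064]
0.5 [ 0.136 -0.022 -0.051]
0.6 [ 0.14  -0.026 -0.037]
0.7 [ 0.142 -0.03  -0.024]
0.8 [ 0.14  -0.034 -0.009]
0.9 [ 0.127 -0.034  0.004]
1.0 [ 0.126 -0.037  0.017]
1.1 [ 0.122 -0.039  0.03 ]
1.2 [ 0.118 -0.041  0.042]
1.3 [ 0.113 -0.043  0.054]
1.4 [ 0.106 -0.044  0.065]
1.5 [ 0.098 -0.045  0.076]
1.6 [ 0.09  -0.045  0.086]
1.7 [ 0.08  -0.045  0.095]
```

Request:
servo_tool --rows '[[-1, [0.04, 0.005, -0.06], [0, 0, 0]], [-1, [0.04, 0.006, -0.06], [0, 0, 0]], [-1, [0.054, -0.001, -0.05], [0, 0, 0]], [-1, [0.055, -0.001, -0.049], [0, 0, 0]], [-1, [0.058, -0.003, -0.044], [0, 0, 0]], [-1, [0.059, -0.004, -0.044], [0, 0, 0]], [-1, [0.062, -0.006, -0.038], [0, 0, 0]], [-1, [0.063, -0.006, -0.038], [0, 0, 0]], [-1, [0.065, -0.008, -0.032], [0, 0, 0]], [-1, [0.066, -0.009, -0.032], [0, 0, 0]], [-1, [0, 0, 0], [0, 0, 0]], [-1, [0, 0, 0], [0, 0, 0]]]'

```text
t: 18.8
tcp_pos: [0.5313, 0.1656, 0.0704]
tool_rot: [-0.203, 0.781, 0.493, 0.325]
force: [1.0, -1.4, 0.3]
grip_width: 0.008
grip_force: 0.4
```

```bash
python3 - <<'E'
from plan import *
goal(); arc(np.arange(.5,.7,.1))
a=shot('top','t9')['frame'][130:210,300:400];b=shot('scene','s9')['frame'][130:210,270:370]
cv2.imwrite('pics/c9.png',cv2.resize(np.hstack([a,b])[:,:,::-1],(800,320),interpolation=cv2.INTER_CUBIC))
E
```

```text
t 18.8 tcp [0.5313 0.1656 0.0704] j [-0.22 -0.14  2.28  0.94  1.03 -0.3 ] F [ 0.97 -1.43  0.27] g 0.008
tool xyz cols
 [[ 0.304  0.902  0.307]
 [ 0.638 -0.432  0.638]
 [ 0.708  0.002 -0.706]]
corner rel hinge x,z,lat -0.125 0.0467 0.0047
0.5 [ 0.137 -0.022 -0.049]
0.6 [ 0.14  -0.026 -0.037]
```

View pics/c9.png

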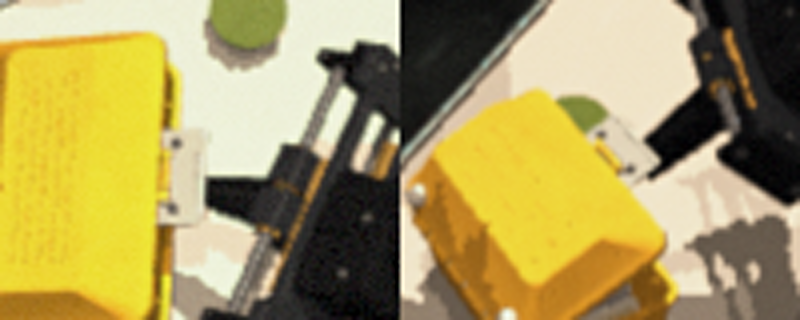

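The picture shows the lid rising with the finger under the tab (top crop, about 205,180). I continue along the arc.

Request:
servo_tool --rows '[[-1, [0.068, -0.011, -0.025], [0, 0, 0]], [-1, [0.068, -0.011, -0.025], [0, 0, 0]], [-1, [0.07, -0.013, -0.019], [0, 0, 0]], [-1, [0.07, -0.013, -0.018], [0, 0, 0]], [-1, [0.071, -0.015, -0.012], [0, 0, 0]], [-1, [0.071, -0.015, -0.012], [0, 0, 0]], [-1, [0.07, -0.017, -0.005], [0, 0, 0]], [-1, [0.07, -0.017, -0.004], [0, 0, 0]], [-1, [0.064, -0.017, 0.002], [0, 0, 0]], [-1, [0.063, -0.017, 0.002], [0, 0, 0]], [-1, [0.063, -0.018, 0.008], [0, 0, 0]], [-1, [0.063, -0.019, 0.009], [0, 0, 0]], [-1, [0.061, -0.019, 0.015], [0, 0, 0]], [-1, [0.061, -0.02, 0.015], [0, 0, 0]]]'

```text
t: 20.3
tcp_pos: [0.5374, 0.2307, 0.1413]
tool_rot: [-0.204, 0.781, 0.493, 0.325]
force: [-0.2, -0.3, -0.9]
grip_width: 0.006
grip_force: 0.2
```

```bash
python3 - <<'E'
from plan import *
goal(); arc(np.arange(1.2,1.85,.1))
E
```

```text
t 20.3 tcp [0.5374 0.2307 0.1413] j [-0.07 -0.24  2.23  0.89  1.02 -0.07] F [-0.16 -0.31 -0.92] g 0.006
tool xyz cols
 [[ 0.304  0.902  0.307]
 [ 0.638 -0.432  0.638]
 [ 0.708  0.001 -0.706]]
corner rel hinge x,z,lat -0.0596 0.1176 0.005
1.2 [ 0.117 -0.04   0.04 ]
1.3 [ 0.113 -0.043  0.054]
1.4 [ 0.106 -0.044  0.065]
1.5 [ 0.098 -0.045  0.076]
1.6 [ 0.09  -0.045  0.086]
1.7 [ 0.08  -0.045  0.095]
1.8 [ 0.07  -0.045  0.103]
```

Request:
servo_tool --rows '[[-1, [0.059, -0.02, 0.02], [0, 0, 0]], [-1, [0.058, -0.02, 0.02], [0, 0, 0]], [-1, [0.057, -0.021, 0.027], [0, 0, 0]], [-1, [0.056, -0.022, 0.027], [0, 0, 0]], [-1, [0.053, -0.022, 0.032], [0, 0, 0]], [-1, [0.053, -0.022, 0.033], [0, 0, 0]], [-1, [0.049, -0.022, 0.038], [0, 0, 0]], [-1, [0.049, -0.023, 0.038], [0, 0, 0]], [-1, [0.045, -0.022, 0.043], [0, 0, 0]], [-1, [0.045, -0.023, 0.043], [0, 0, 0]], [-1, [0.04, -0.022, 0.047], [0, 0, 0]], [-1, [0.04, -0.023, 0.048], [0, 0, 0]], [-1, [0, 0, 0], [0, 0, 0]], [-1, [0, 0, 0], [0, 0, 0]], [-1, [0, 0, 0], [0, 0, 0]], [-1, [0, 0, 0], [0, 0, 0]]]'

```text
t: 21.9
tcp_pos: [0.5449, 0.3063, 0.1543]
tool_rot: [-0.204, 0.782, 0.492, 0.325]
force: [0.5, -0.1, 0.3]
grip_width: 0.005
grip_force: 0.0
```

```bash
python3 - <<'E'
from plan import *
goal(); arc([1.8])
a=shot('top','ta')['frame'][110:210,260:400];b=shot('scene','sa')['frame'][110:210,250:390]
cv2.imwrite('pics/ca.png',cv2.resize(np.hstack([a,b])[:,:,::-1],(800,286),interpolation=cv2.INTER_CUBIC))
E
```

```text
t 21.9 tcp [0.5449 0.3063 0.1543] j [ 0.1  -0.21  2.19  0.87  0.91  0.07] F [ 0.48 -0.06  0.3 ] g 0.005
tool xyz cols
 [[ 0.304  0.902  0.307]
 [ 0.638 -0.432  0.638]
 [ 0.708  0.001 -0.706]]
corner rel hinge x,z,lat 0.0164 0.1306 0.0047
1.8 [ 0.076 -0.047  0.105]
```

View pics/ca.png

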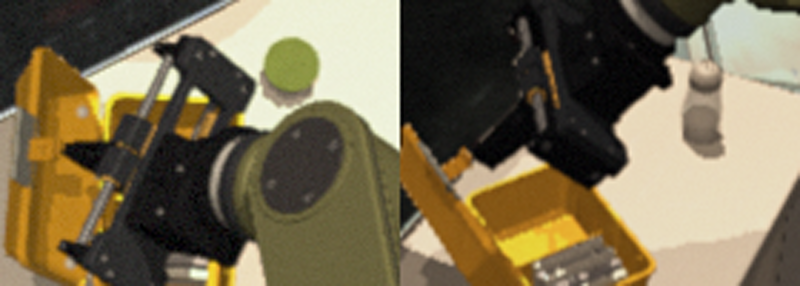

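The lid is leaning back. The tub (top crop, 292,65) and the shaker are in place, so I retract.

Request:
servo_tool --rows '[[-1, [0, 0, -0.15], [0, 0, 0]], [-1, [0, 0, -0.25], [0, 0, 0]], [-1, [0, 0, -0.25], [0, 0, 0]], [-1, [0, 0, -0.25], [0, 0, 0]], [-1, [0, 0, -0.25], [0, 0, 0]], [-1, [0, 0, -0.25], [0, 0, 0]], [-1, [0, 0, -0.2], [0, 0, 0]], [-1, [0, 0, 0], [0, 0, 0]], [-1, [0, 0, 0], [0, 0, 0]], [-1, [0, 0, 0], [0, 0, 0]], [-1, [0, 0, 0], [0, 0, 0]], [-1, [0, 0, 0], [0, 0, 0]]]'

```text
t: 23.2
tcp_pos: [0.4954, 0.205, 0.2663]
tool_rot: [-0.204, 0.781, 0.493, 0.324]
force: [-0.6, -0.8, -0.7]
grip_width: 0.007
grip_force: 0.0
```

```bash
python3 - <<'E'
from plan import *
goal(); d=shot('top','tb'); tub(d)
a=d['frame'][100:220,230:430]
V,U=np.mgrid[120:215,260:330]; w=np.array([pt(d,u,v) for u,v in zip(U.ravel(),V.ravel())])-H; k=w[:,2]>.05; w=w[k]; print('lid',len(w),np.c_[w@ex,w[:,2]][np.argsort(-w[:,2])[:200:25]].round(3))
cv2.imwrite('pics/cb.png',cv2.resize(a[:,:,::-1],(800,480),interpolation=cv2.INTER_CUBIC))
E
```

```text
t 23.2 tcp [0.4954 0.205  0.2663] j [-0.15 -0.48  2.19  0.79  1.26  0.12] F [-0.59 -0.75 -0.75] g 0.007
tool xyz cols
 [[ 0.305  0.902  0.305]
 [ 0.638 -0.431  0.638]
 [ 0.707 -0.    -0.707]]
tub n 265 [0.63  0.082 0.02 ] [0.672 0.123 0.03 ] case xy -0.094 -0.131
lid 800 [[-0.089  1.201]
 [ 0.051  0.143]
 [ 0.049  0.139]
 [ 0.053  0.136]
 [ 0.021  0.132]
 [ 0.024  0.129]
 [ 0.021  0.126]
 [ 0.029  0.124]]
```

View pics/cb.png

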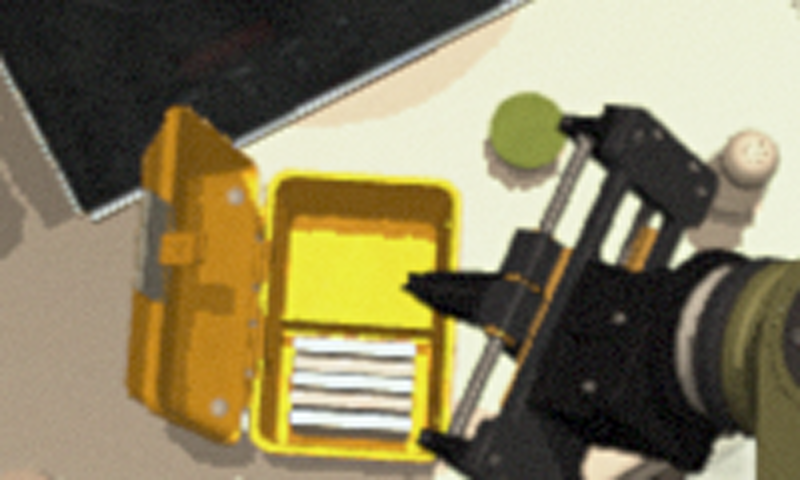

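The lid stands at about 1.91 rad on its stop, the tub is upright and off to the side, and the robot is clear.

```bash
python3 -c "
from plant import manip
print(manip.hand_in())"
```

```text
the job is handed in; nothing more can be done
None
```

The job is handed in, with no verdict returned: the lid rests open on its stop at about 1.91 rad, the tub stands upright about 131 mm to the side of the case's middle line, and the jar and shaker were not touched.

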